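# Open the curing box with its twin release buttons

### The arm

A 7-joint arm with a two-finger parallel gripper is mounted at the origin on the work surface. World frame = base frame: x ahead of the robot, y to its left, z up, the work surface at z = 0. Lengths are in m, angles in degrees, forces in N, time in s.
With the tool pointing down it reaches from about 0.425 to 0.925 m from the base axis. Payload 6.8 kg.
Tool frame: the origin (TCP) lies between the finger pads; the fingertips stand 22 mm ahead of it and the grasp point (between the pads) lies 3 mm ahead of it; z points along the fingers, y is the direction in which the jaws open and shut (so a half turn about z gives the same grasp; the last joint's range is limited). The gripper opens to 88 mm and grips with 3 to 60 N. Pads are 20 mm wide; open, the fingers measure 115 mm over their backs; the gripper's body (75 mm by 178 mm) begins 61 mm behind the grasp point.
Start: joints at [-77.011, 27.33, 1.283, 89.118, -0.659, 63.558, -4.761], TCP at [0.222, 0.638, 0.245] pointing down, gripper open.
Joint ranges: [-169.35, 169.35], [-19.33, 120.38], [-80.79, 83.38], [13.8, 139.57], [-78.32, 258.32], [9.67, 109.79], [-169.56, 169.56]. Speed limits (degrees/s): [136.94, 136.94, 180, 180, 180, 180, 180].

### API

Orientations are given as [roll, pitch, yaw] about the fixed x, y, z axes, in that order (R = Rz(yaw) Ry(pitch) Rx(roll)).
In Python, from rig import robot gives the robot as it stands.
- The arm moves only by the tool move_arm, never from a script. Its argument "rows" is a list of rows, each a list of 5 numbers: the shift along the tool's x, y, z in cm, then the turn about the tool's z in rad, then the opening, from 0 (shut) to 1 (fully open). A call has 1 to 8 rows; each row is the pose to reach, as a shift and turn from the pose measured when the call began, along the tool's axes at that moment; what a row does not reach only later rows make up. A row lasts 1/12 s, in which the tool goes at most 41.7 mm and 7.16 degrees, less where a joint would pass 70% of its speed; a pose out of reach is approached as far as the arm can. A call with a gripper value outside its range is refused whole. The fingers move at their own pace and stop on an object; "newtons" is the grip in N (left out, the last holds). Time passes only in rows, so rows that repeat a pose let the fingers close. It gives the time, the measured TCP pose, the force and the opening at its end, in the units of the state.
- robot.sense(): the state, without advancing time (a new reading comes with each control period).
- robot.grab_frame(name): name is "scene" or "top" or "wrist"; returns the picture (400x640x3 uint8, red, green, blue); there is no depth.
- robot.camera_params(name): a dict with "intrinsics" (3x3 intrinsics, pixels), "cam_to_world" (4x4, takes a point from camera to world coordinates); the wrist camera has in their place "T_tool_cam" (4x4, takes a point from camera to tool coordinates, whose origin is the TCP and whose axes are the flange's). Camera axes: x right, y down, z forward; pixel columns grow to the right and rows downward; lengths in m; the calibration is good to about 2 mm. The wrist camera is an equidistant fisheye: a pixel r from the principal point sees the ray r / f radians off the axis. A picture is of the moment at which its call begins: read the wrist's pose just before it. camera_params takes no time and is no camera call.
- robot.finish_job(): hands the job in, once; it reports no verdict.
The state is a dict: "time": time; "joint_positions": joint angles; "dq": joint speeds; "joint_torque": joint torques, N m; "tcp_pos": TCP position; "orientation": TCP orientation; "contact_force": force on the tool from outside, world axes, zero at the start; "wrist_torque": the same for the moment, N m; "grip_width": opening from 0.0 (shut) to 1.0 (fully open).
Only numpy, scipy, OpenCV 4.12 (cv2) and the standard library are available. Lean on these libraries where they do the work, as an engineer would, in place of code of your own. Each camera call takes 0.05 s, during which the arm holds its last target.

### The job

The curing run is over: open the curing box. Press its two blue lid-release buttons down together, one fingertip on each, and keep both down until the lid lifts by itself, then let go and move clear so that it comes right up. Do not touch the lid, do not press the green start button or the red stop button, and leave the covers and other loose things where they are.

Things in the scene. Friction and masses are not known exactly. Their poses are not given: they have to be found in the camera images.
- curing_box: Bench curing box, white steel, fixed, 360 (x) x 480 (y) x 150 mm high. Origin: centre of its underside; x points to its back, y to its left as the robot sees it, z up. The front 125 mm of its top is a flat control deck at 150 mm; the lid lies behind the deck. Between each blue button and the lid stands a dark catch housing, top at 170 mm, near face 30 mm behind the button's centre
- pair_mid (a point): Point midway between the tops of the two blue release buttons when they are up (172 mm above the bench); axes as the curing box's. The buttons lie 33 mm to either side of it along y
- release_left_top (a point): Centre of the top face of the left (+y of the box) blue release button: round flat cap 28 mm across in a black collar 44 mm across; the cap stands 10 mm above the collar, its top 22 mm above the deck. It moves with the cap. Axes as the box's
- release_right_top (a point): The same for the right (-y of the box) blue release button, 66 mm from the left one centre to centre
- release_left (a joint): Travel of the left blue button in m: 0 up, 0.006 fully down (straight down). Springs back; needs about 1 N to start and 5 N fully down
- release_right (a joint): Travel of the right blue button, the same
- lid: Lid: white frame round an amber window, 228 x 476 mm. Origin: middle of its front edge, 13 mm below its top: 88 mm behind the line through the blue buttons, 160 mm above the bench shut, about 289 mm fully up (0.6 rad). It swings about a sprung, damped hinge along the back; its z axis tilts by the lid's angle, its x axis points to the hinge. Held by two bolts; once both are back it rises by itself in 1 to 4 s and stays
- bolt_left (a joint): Travel of the steel bolt behind the left blue button, in m: 0 forward, holding the lid; from about 0.006 it frees it; at most 0.012. It draws back slowly against a dashpot (1.5 to 2.5 s with its button down at the stop, longer if pressed part way) and slides forward again when the button is let go
- bolt_right (a joint): Travel of the steel bolt behind the right blue button, in m: 0 forward, holding the lid; from about 0.006 it frees it; at most 0.012. It draws back slowly against a dashpot (1.5 to 2.5 s with its button down at the stop, longer if pressed part way) and slides forward again when the button is let go
- start_top (a point): Top centre of the green start button, 22 mm across, on the same deck, 120 mm to the left (+y) of pair_mid. Not to be pressed
- start (a joint): Travel of the green start button: 0 up, 0.006 down
- stop_top (a point): Top centre of the red stop button, 38 mm across on a yellow collar, on the same deck, 130 mm to the right (-y) of pair_mid and 14 mm farther back. Not to be pressed
- stop (a joint): Travel of the red stop button: 0 up, 0.006 down
- cover_deck: Loose glossy white moulded cover, a dome 84 x 56 x 30 mm high, on the left end of the deck. Origin: centre of its underside. Leave it
- jar_deck: Loose amber jar with a black cap, 38 mm across, 45 mm high, on the right end of the deck. Origin: centre of its underside. Leave it
- cover_table: Loose white cover, like the one on the deck, on the bench. Leave it
- tape_roll: Loose roll of yellow tape lying flat, 90 mm across, 24 mm high. Origin: centre of its underside. Leave it
- solvent_bottle: Loose white plastic bottle with a red cap, 60 mm across, 130 mm high, standing. Origin: centre of its underside. Leave it
- screwdriver: Loose screwdriver with a black handle, 190 mm long, lying on the bench at the right. Leave it

How it is judged (in metres and radians):
On the way, in this order (a step that is already met when the one before it is completed fails the run):
1. both blue buttons are down together (4 mm or more each), the lid still shut (value of joint each of release_left, release_right above 0.004 m and angle between lid's own z axis and vertical below 0.02 rad), for 0.5 s.
2. the lid lifts (0.04 rad or more) while both blue buttons are still down (value of joint each of release_left, release_right above 0.003 m and angle between lid's own z axis and vertical above 0.04 rad), for 0.02 s.
At the end, for the whole second after the job is handed in: The lid stands fully up (0.55 rad or more) at rest, and both blue buttons, the green and the red button are up (within 1 mm) (angle between lid's own z axis and vertical above 0.55 rad and linear speed of lid below 0.02 m/s and value of joint each of release_left, release_right, start, stop below 0.001 m); the robot touches nothing.
It fails at once if one blue button is pressed down (4 mm) while the other is up (under 1 mm) ((value of joint release_left above 0.004 m and value of joint release_right below 0.001 m) or (value of joint release_right above 0.004 m and value of joint release_left below 0.001 m)).
It fails at once if the green start or the red stop button is pressed (2 mm) (value of joint any of start, stop above 0.002 m).
It fails at once if the robot touches the lid (over 1 N) (contact force between any of the fingers, the arm and lid above 1 N).
It fails at once if a loose thing is moved or lifted (20 mm) (distance of any of cover_deck, jar_deck, cover_table, tape_roll, solvent_bottle, screwdriver from where it was at the start of the episode above 0.02 m).
It also fails if it takes over 35 s, if anything falls off the work surface, if the arm or the gripper's body presses on something with over 40 N, if the wrist force passes 120 N, or if a joint passes its speed limit or range.

## Working session

There is one attempt and no reset: what is moved stays moved. The work goes in short steps, Python scripts to look and compute and a tool call to move; the robot and the scene stay as the last step left them, time stands still between calls to the robot, and variables do not carry over. Pictures are saved under pics/ and viewed, and the job is handed in when it is done.

Besides the shell and the picture viewer there is one more tool, called after "Emit:" in YAML: its name, and indented under it one key for each argument. move_arm: Moves the arm, as the interface text tells. Its arguments: {"type":"object","properties":{"rows":{"type":"array","items":{"type":"array","items":{"type":"number"}}},"newtons":{"type":"number"}},"required":["rows"]}

```bash
mkdir -p pics; ls
python3 - <<'E'
from rig import robot
import cv2
s=robot.sense();print(s)
for n in("scene","top","wrist"):
    p=robot.camera_params(n);print(n,p)
    cv2.imwrite(f"pics/{n}0.png",robot.grab_frame(n)[:,:,::-1])
E
```

```text
pics
{'time': 0.0, 'joint_positions': array([-77.01004105,  27.37587222,   1.27988737,  89.17586448,
        -0.6580148 ,  63.55985463,  -4.76204269]), 'dq': array([ 0.14837197, -0.12579819,  0.08358888, -0.09964928,  0.05522347,
       -0.08162899, -0.06733897]), 'joint_torque': array([ 6.77633543e-04, -5.82846379e+01,  1.53485131e+00, -2.72595978e+01,
       -5.43725118e-02,  1.71342271e-02,  1.51061390e-04]), 'tcp_pos': array([0.22163444, 0.6369865 , 0.24369882]), 'orientation': array([-1.79896102e+02,  8.49158157e-03,  1.60817343e+02]), 'contact_force': array([-0.09515659,  0.11361741,  0.14104919]), 'wrist_torque': array([-0.03001733, -0.01399074,  0.02544485]), 'grip_width': 0.9964921867034355}
scene {'intrinsics': array([[405.5309453 ,   0.        , 319.77247199],
       [  0.        , 405.5309453 , 200.44090135],
       [  0.        ,   0.        ,   1.        ]]), 'cam_to_world': array([[ 0.44001337,  0.5558406 , -0.7052868 ,  1.49386217],
       [ 0.89790071, -0.28348435,  0.33676542, -0.46790606],
       [-0.01274988, -0.7814588 , -0.62382657,  0.97496875],
       [ 0.    
[... 411 characters left out ...]
    [ 2.04357707e-03, -1.18804896e-01, -9.92915515e-01,
         1.27293128e+00],
       [ 0.00000000e+00,  0.00000000e+00,  0.00000000e+00,
         1.00000000e+00]])}
wrist {'intrinsics': array([[309.70691629,   0.        , 313.3718922 ],
       [  0.        , 309.70691629, 200.18314445],
       [  0.        ,   0.        ,   1.        ]]), 'T_tool_cam': array([[ 3.01576059e-04, -9.67141493e-01, -2.54238552e-01,
         6.90020327e-02],
       [ 9.99999945e-01,  3.26022768e-04, -5.40205403e-05,
        -5.00629875e-04],
       [ 1.35133062e-04, -2.54238522e-01,  9.67141539e-01,
        -1.39949514e-01],
       [ 0.00000000e+00,  0.00000000e+00,  0.00000000e+00,
         1.00000000e+00]])}
```

View pics/top0.png

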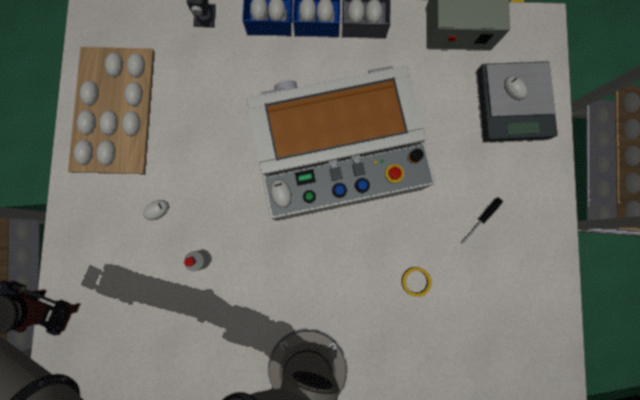

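View pics/scene0.png

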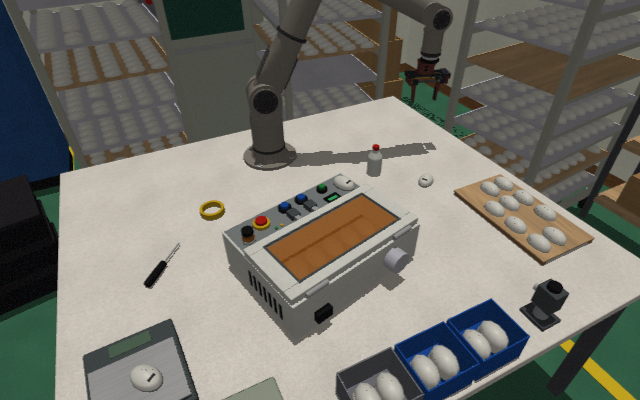

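The top view shows the blue buttons near (340,190) and (362,185), green at (309,196) and red at (395,173). Next I'll enlarge it.

Run:
```python
import cv2
a=cv2.imread("pics/top0.png")[140:220,265:440];cv2.imwrite("pics/topc.png",cv2.resize(a,None,fx=4.5,fy=4.5,interpolation=cv2.INTER_CUBIC))
a=cv2.imread("pics/scene0.png")[165:250,225:365];cv2.imwrite("pics/scenec.png",cv2.resize(a,None,fx=5,fy=5,interpolation=cv2.INTER_CUBIC))
```

```text
(no output)
```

View pics/topc.png

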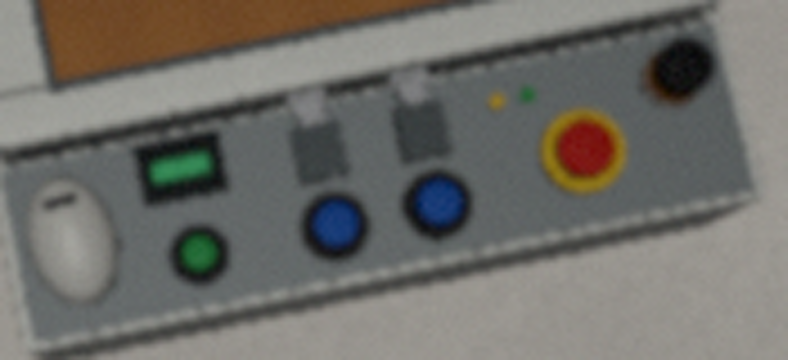

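View pics/scenec.png

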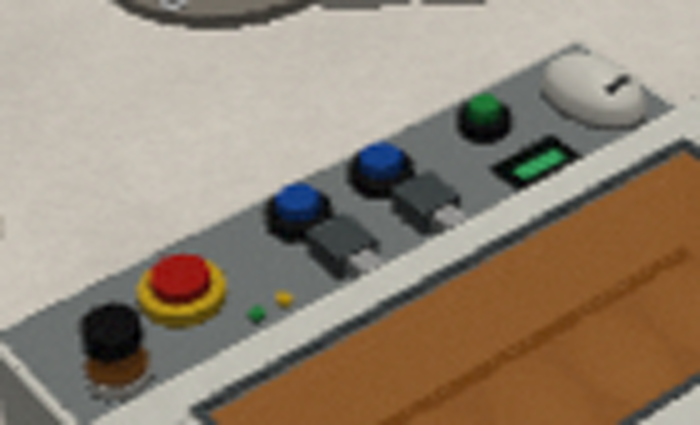

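Crop readings: top view caps at (336,222) and (437,203), green (199,253), red (585,148). Scene crop caps at (381,158) for left and (298,199) for right.

```bash
cat > h.py <<'E'
from rig import robot
import numpy as np,cv2
def plane(n,uv,z):
    p=robot.camera_params(n);T=p["cam_to_world"]
    d=T[:3,:3]@np.linalg.solve(p["intrinsics"],[uv[0],uv[1],1]);o=T[:3,3]
    return o+d*(z-o[2])/d[2]
def frame():
    from scipy.spatial.transform import Rotation as Ro
    s=robot.sense();return s,Ro.from_euler('xyz',s['orientation'],degrees=True).as_matrix(),np.array(s['tcp_pos'])
def wristplane(uv,z,R,t):
    p=robot.camera_params("wrist");K=p["intrinsics"];T=p["T_tool_cam"]
    x=(np.array(uv)-K[:2,2])/K[0,0];r=np.hypot(*x);d=np.r_[np.sin(r)*x/max(r,1e-9),np.cos(r)]
    d=R@T[:3,:3]@d;o=R@T[:3,3]+t
    return o+d*(z-o[2])/d[2]
E
python3 - <<'E'
from h import *
c=lambda u,v:(u/4.5-.39+265,v/4.5-.39+140)
s=lambda u,v:(u/5-.4+225,v/5-.4+165)
P={}
for n,a,z in[("L",(336,222),.172),("R",(437,203),.172),("g",(199,253),.168),("r",(585,148),.172)]: print(n,plane("top",c(*a),z))
for n,a in[("L",(381,158)),("R",(298,199))]: print(n,plane("scene",s(*a),.172))
E
```

```text
L [ 0.53438383 -0.07879275  0.172     ]
R [ 0.54789337 -0.14120155  0.172     ]
g [0.51332004 0.0055571  0.168     ]
r [ 0.58486803 -0.23293411  0.172     ]
L [ 0.53863427 -0.07922433  0.172     ]
R [ 0.55316231 -0.14276881  0.172     ]
```

Emit:
move_arm:
  rows:
    - [0,0,-4,0,1]
    - [-2,-2,-6,0,0.8]
    - [-5,-5.5,-6,-0.1,0.6]
    - [-8,-8.5,-6,-0.2,0.6]
    - [-11,-12,-6,-0.3,0.6]
    - [-14,-15,-6,-0.4,0.6]
    - [-17,-18.5,-6,-0.5,0.6]
    - [-19.5,-21.5,-6,-0.55,0.6]

```text
time: 0.82
tcp_pos: [0.3314, 0.3792, 0.3041]
orientation: [-179.9, -0.0, -167.4]
contact_force: [0.7, 0.3, -0.2]
grip_width: 0.605
```

Emit:
move_arm:
  rows:
    - [-0.7,-3.7,0,0,0.6]
    - [-1.4,-7.4,0,0,0.6]
    - [-2.1,-11.1,0,0,0.6]
    - [-2.8,-14.8,0,0,0.6]
    - [-3.5,-18.5,0,0,0.6]
    - [-4.2,-22.2,0,0,0.6]
    - [-5,-26,0,0,0.6]
    - [-5.5,-29,0,0,0.6]

```text
time: 1.48
tcp_pos: [0.449, 0.1051, 0.3045]
orientation: [-179.9, -0.0, -167.5]
contact_force: [1.1, -0.8, 1.1]
grip_width: 0.596
```

Emit:
move_arm:
  rows:
    - [-0.7,-3.5,0,0,0.6]
    - [-1.3,-7,0,0,0.6]
    - [-2,-10.5,0,0,0.6]
    - [-2.7,-14,0,0,0.6]
    - [-3.4,-17.5,0,0,0.6]
    - [-4,-20.5,0,0,0.6]
    - [-4.5,-23,0,0,0.6]
    - [-4.5,-23,0,0,0.6]

```text
time: 2.15
tcp_pos: [0.5434, -0.1153, 0.3049]
orientation: [-179.7, -0.0, -167.9]
contact_force: [-0.6, -0.1, 0.4]
grip_width: 0.603
```

Run:
```python
from h import *
s,R,t=frame();print(s)
im=robot.grab_frame("wrist")[:,:,::-1];cv2.imwrite("pics/w1.png",im)
```

```text
{'time': 2.15, 'joint_positions': array([-18.42434422,  13.56404385,  28.74265418, 103.10226925,
        -6.85853187,  65.03085056, 114.64614447]), 'dq': array([-2.60815925, -2.01535628, -3.42237633,  2.59423049,  0.05469545,
        0.63744448, -4.99474849]), 'joint_torque': array([ -0.74311595, -36.41466737,   2.856429  , -27.35888243,
        -0.30639078,   0.08070349,   0.7259782 ]), 'tcp_pos': array([ 0.54335768, -0.11529439,  0.30488376]), 'orientation': array([-1.79728031e+02, -2.21057626e-02, -1.67891770e+02]), 'contact_force': array([-0.64609002, -0.12481692,  0.35367583]), 'wrist_torque': array([ 0.00539598,  0.05310187, -0.01209903]), 'grip_width': 0.6032016996806703}
```

View pics/w1.png

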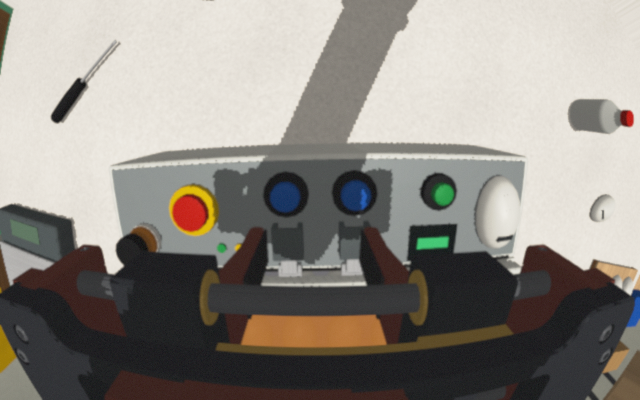

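The wrist picture shows the blue caps near (286,196) and (355,193). The fingertips are just below them at about (255,235) and (370,235).

Run:
```python
import cv2
a=cv2.imread("pics/w1.png")[150:270,220:420];cv2.imwrite("pics/w1c.png",cv2.resize(a,None,fx=4,fy=4,interpolation=cv2.INTER_CUBIC))
```

```text
(no output)
```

View pics/w1c.png

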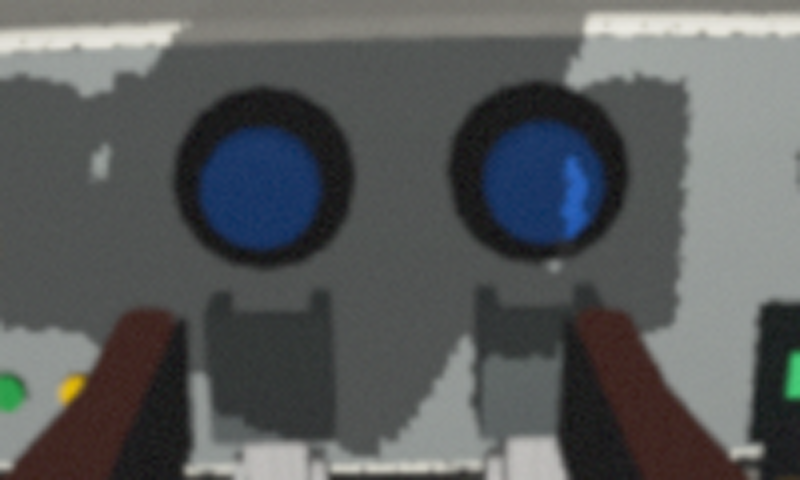

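Crop readings: cap centres (260,188) and (544,181). Front edges of the tips span x=122–187 and 565–632 at y≈313.

Run:
```python
from h import *
s,R,t=frame()
s0=dict(tcp=t);print(t,s['orientation'])
c=lambda u,v:(u/4-.375+220,v/4-.375+150)
pos={}
for n,a in[("R",(260,188)),("L",(544,181))]:
    pos[n]=wristplane(c(*a),.172,R,t);print(n,pos[n])
m=(pos["R"]+pos["L"])/2;d=pos["L"]-pos["R"];print("mid",m,"sep",np.linalg.norm(d),"yaw",np.degrees(np.arctan2(-d[0],d[1])))
for u in(122,187,565,632):
    p=wristplane(c(u,313),t[2]-.022,R,t);print(u,R.T@(p-t))
print("shift tool",R.T@(m-t), "tool y yaw",np.degrees(np.arctan2(-R[0,1],R[1,1])))
```

```text
[ 0.5427681  -0.11246203  0.3046124 ] [-1.79834293e+02 -5.97913878e-02 -1.67782194e+02]
R [ 0.5474055  -0.13918888  0.172     ]
L [ 0.53203755 -0.07635251  0.172     ]
mid [ 0.53972152 -0.10777069  0.172     ] sep 0.06468835783346749 yaw 13.743114528267435
122 [ 0.01055641 -0.03620435  0.02211583]
187 [ 0.01067368 -0.02686859  0.02208895]
565 [0.0107431  0.0260238  0.02193605]
632 [0.01064706 0.03563402 0.02190816]
shift tool [0.00184636 0.00561334 0.13259872] tool y yaw 12.217979132043748
```

Emit:
move_arm:
  rows:
    - [0.1,0.2,2.5,-0.02,0.64]
    - [0.1,0.2,5,-0.02,0.64]
    - [0.1,0.2,7,-0.02,0.64]
    - [0.1,0.2,8.5,-0.02,0.64]
    - [0.1,0.2,9,-0.02,0.64]
    - [0.1,0.2,9,-0.02,0.64]
    - [0.1,0.2,9,-0.02,0.64]

```text
time: 2.78
tcp_pos: [0.5415, -0.1102, 0.2151]
orientation: [-179.9, -0.0, -166.6]
contact_force: [0.7, -0.3, 0.7]
grip_width: 0.639
```

Run:
```python
from h import *
s,R,t=frame();print(t,s['orientation'],s['contact_force'],s['grip_width'],s['dq'].round(1))
im=robot.grab_frame("wrist")[:,:,::-1];cv2.imwrite("pics/w2.png",im)
cv2.imwrite("pics/w2c.png",cv2.resize(im[140:290,220:420],None,fx=4,fy=4,interpolation=cv2.INTER_CUBIC))
```

```text
[ 0.54151133 -0.1102136   0.21510084] [-1.79850467e+02 -4.57519480e-02 -1.66577921e+02] [ 0.67203235 -0.3137041   0.66512841] 0.6389562423448252 [ 0.1 -0.7  0.6 -1.   0.  -0.   0.1]
```

View pics/w2c.png

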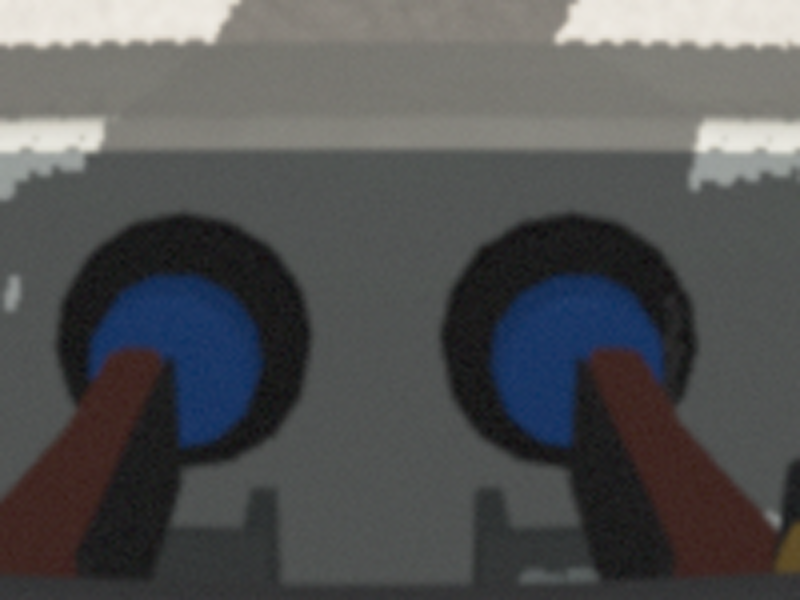

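The caps are at crop (177,360) and (578,360), the deck's edge is level, and the tips lie over the caps.

Run:
```python
from h import *
s,R,t=frame()
c=lambda u,v:(u/4-.375+220,v/4-.375+140)
for a in[(177,360),(578,360)]:
    p=wristplane(c(*a),.172,R,t);print(p,R.T@(p-t))
for u in(102,172,575,648):
    p=wristplane(c(u,350),t[2]-.022,R,t);print(u,R.T@(p-t))
```

```text
[ 0.54774724 -0.14218866  0.172     ] [ 0.00166313 -0.03204905  0.04370269]
[ 0.53288158 -0.08016709  0.172     ] [0.00174434 0.03172884 0.04351325]
102 [ 0.01098098 -0.03908148  0.0221124 ]
172 [ 0.01111355 -0.02898039  0.02208235]
575 [0.01119586 0.02742237 0.02191481]
648 [0.0110877  0.03792561 0.02188366]
```

Emit:
move_arm:
  rows:
    - [0.1,0,1,0,0.64]
    - [0.1,0,1.8,0,0.64]
    - [0.1,0,2.2,0,0.64]
    - [0.1,0,2.5,0,0.64]
    - [0.1,0,2.6,0,0.64]
    - [0.1,0,2.7,0,0.64]

```text
time: 3.33
tcp_pos: [0.5408, -0.1106, 0.1889]
orientation: [-179.9, -0.0, -166.6]
contact_force: [-3.8, 0.1, 8.5]
grip_width: 0.645
```

Emit:
move_arm:
  rows:
    - [0,0,0.1,0,0.64]
    - [0,0,0.2,0,0.64]
    - [0,0,0.2,0,0.64]
    - [0,0,0.2,0,0.64]

```text
time: 3.67
tcp_pos: [0.5409, -0.1106, 0.1883]
orientation: [-179.9, 0.0, -166.6]
contact_force: [-6.4, 2.5, 14.8]
grip_width: 0.64
```

Run:
```python
from h import *
s,R,t=frame();print(t,s['contact_force'],s['grip_width'])
im=robot.grab_frame("wrist")[:,:,::-1];cv2.imwrite("pics/w3.png",im)
```

```text
[ 0.54086674 -0.1105701   0.18830405] [-6.39850125  2.49584041 14.82590405] 0.6397099646709683
```

View pics/w3.png

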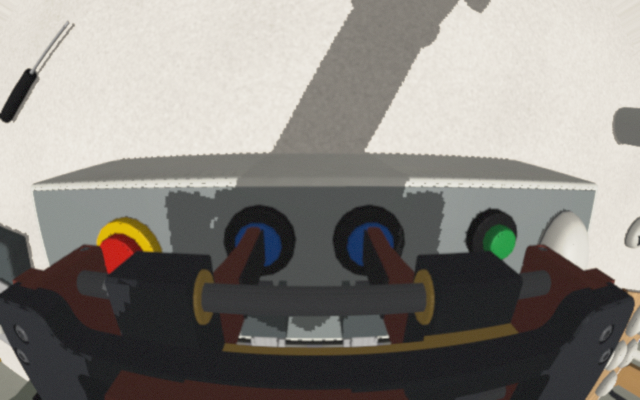

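Both tips are on the caps, and 14.8 N is more than the two springs take, so both buttons are down at their stops. I'll hold here and watch.

Emit:
move_arm:
  rows:
    - [0,0,0.1,0,0.64]
    - [0,0,0.1,0,0.64]
    - [0,0,0.1,0,0.64]
    - [0,0,0.1,0,0.64]
    - [0,0,0.1,0,0.64]
    - [0,0,0.1,0,0.64]
    - [0,0,0.1,0,0.64]
    - [0,0,0.1,0,0.64]

```text
time: 4.38
tcp_pos: [0.5409, -0.1106, 0.1883]
orientation: [-180.0, 0.0, -166.6]
contact_force: [-5.4, 1.0, 13.0]
grip_width: 0.641
```

```bash
cat > look.py <<'E'
from h import *
import sys
s,R,t=frame();print(s['time'],t,s['contact_force'],s['grip_width'])
a=robot.grab_frame("scene")[:,:,::-1][140:340,200:440]
cv2.imwrite("pics/%s.png"%sys.argv[1],cv2.resize(a,None,fx=2.5,fy=2.5,interpolation=cv2.INTER_CUBIC))
E
python3 look.py s1
```

```text
4.3833 [ 0.54085165 -0.11058415  0.18834267] [-5.42111466  0.98016017 12.95278939] 0.6409643263650784
```

View pics/s1.png

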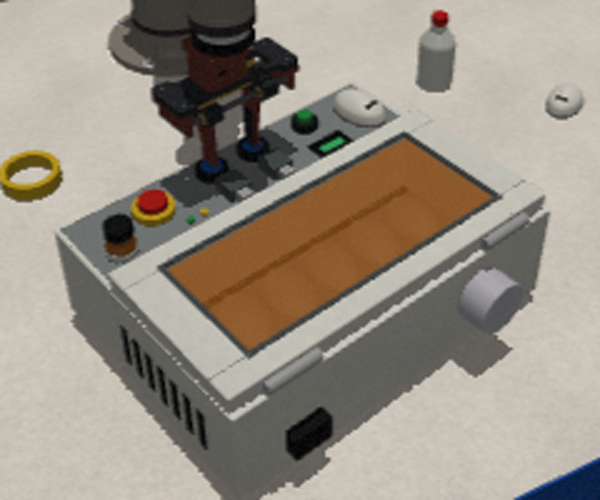

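The lid is still shut and both tips are on the caps at crop (210,170) and (255,148). I'll go on holding.

Emit:
move_arm:
  rows:
    - [0,0,0.1,0,0.64]
    - [0,0,0.1,0,0.64]
    - [0,0,0.1,0,0.64]
    - [0,0,0.1,0,0.64]
    - [0,0,0.1,0,0.64]
    - [0,0,0.1,0,0.64]
    - [0,0,0.1,0,0.64]
    - [0,0,0.1,0,0.64]

```text
time: 5.1
tcp_pos: [0.5408, -0.1106, 0.1884]
orientation: [180.0, 0.0, -166.6]
contact_force: [-4.9, 1.2, 12.2]
grip_width: 0.639
```

Emit:
move_arm:
  rows:
    - [0,0,0.1,0,0.64]
    - [0,0,0.1,0,0.64]
    - [0,0,0.1,0,0.64]
    - [0,0,0.1,0,0.64]
    - [0,0,0.1,0,0.64]
    - [0,0,0.1,0,0.64]
    - [0,0,0.1,0,0.64]
    - [0,0,0.1,0,0.64]

```text
time: 5.77
tcp_pos: [0.5409, -0.1106, 0.1884]
orientation: [179.9, 0.1, -166.6]
contact_force: [-4.0, 2.1, 11.0]
grip_width: 0.64
```

```bash
python3 look.py s2
```

```text
5.7667 [ 0.5408682  -0.11062816  0.18836023] [-4.03499785  2.12969725 10.99308508] 0.6403148019195473
```

View pics/s2.png

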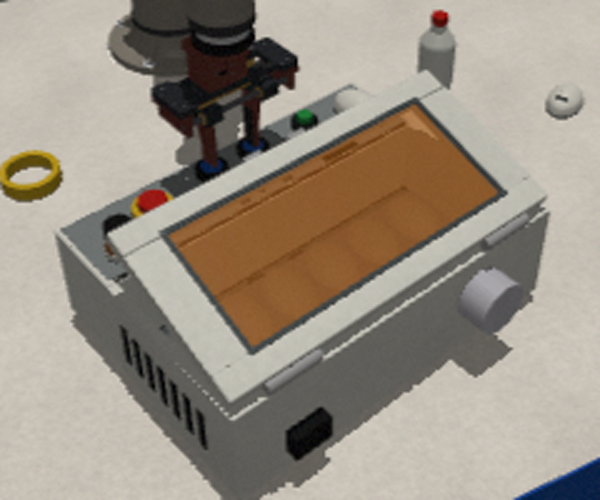

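The lid has clearly lifted, with its front edge well above the deck, and both buttons are still held. I'll release straight up, then back off toward the robot.

Emit:
move_arm:
  rows:
    - [0,0,-1,0,0.64]
    - [0,0,-3,0,0.64]
    - [1,0,-5,0,0.64]
    - [3,0,-7,0,0.64]
    - [5.5,0,-9,0,0.64]
    - [7.5,0,-10,0,0.64]
    - [8.5,0,-10,0,0.64]
    - [8.5,0,-10,0,0.64]

```text
time: 6.48
tcp_pos: [0.4566, -0.1311, 0.2886]
orientation: [179.9, 0.1, -166.7]
contact_force: [0.6, -0.8, -0.6]
grip_width: 0.637
```

Emit:
move_arm:
  rows:
    - [0,0,0,0,0.64]
    - [0,0,0,0,0.64]
    - [0,0,0,0,0.64]
    - [0,0,0,0,0.64]
    - [0,0,0,0,0.64]
    - [0,0,0,0,0.64]
    - [0,0,0,0,0.64]
    - [0,0,0,0,0.64]

```text
time: 7.15
tcp_pos: [0.4567, -0.1311, 0.2885]
orientation: [179.9, 0.1, -166.7]
contact_force: [0.0, -0.8, -0.3]
grip_width: 0.637
```

Emit:
move_arm:
  rows:
    - [0,0,0,0,0.64]
    - [0,0,0,0,0.64]
    - [0,0,0,0,0.64]
    - [0,0,0,0,0.64]
    - [0,0,0,0,0.64]
    - [0,0,0,0,0.64]
    - [0,0,0,0,0.64]
    - [0,0,0,0,0.64]

```text
time: 7.82
tcp_pos: [0.4567, -0.1311, 0.2885]
orientation: [179.9, 0.1, -166.7]
contact_force: [-0.1, 0.1, 0.7]
grip_width: 0.642
```

Emit:
move_arm:
  rows:
    - [0,0,0,0,0.64]
    - [0,0,0,0,0.64]
    - [0,0,0,0,0.64]
    - [0,0,0,0,0.64]
    - [0,0,0,0,0.64]
    - [0,0,0,0,0.64]
    - [0,0,0,0,0.64]
    - [0,0,0,0,0.64]

```text
time: 8.48
tcp_pos: [0.4567, -0.1311, 0.2885]
orientation: [179.9, 0.1, -166.7]
contact_force: [1.4, -0.3, 0.1]
grip_width: 0.64
```

```bash
python3 look.py s3
python3 - <<'E'
from h import *
cv2.imwrite("pics/w4.png",robot.grab_frame("wrist")[:,:,::-1])
E
```

```text
8.4833 [ 0.45666864 -0.13110906  0.28851332] [ 1.35299276 -0.28578309  0.11863802] 0.6402459156166697
```

View pics/s3.png

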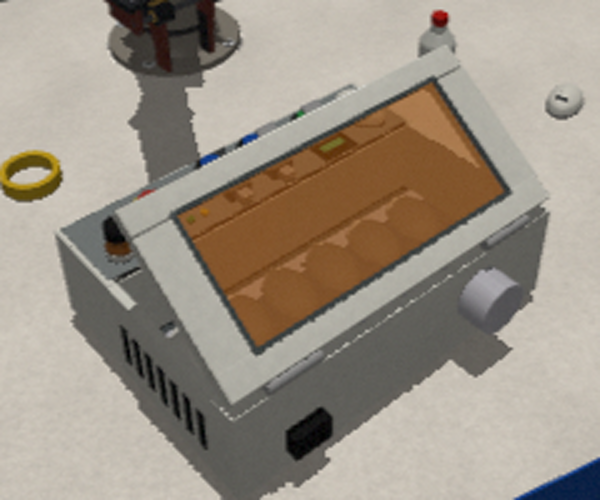

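View pics/w4.png

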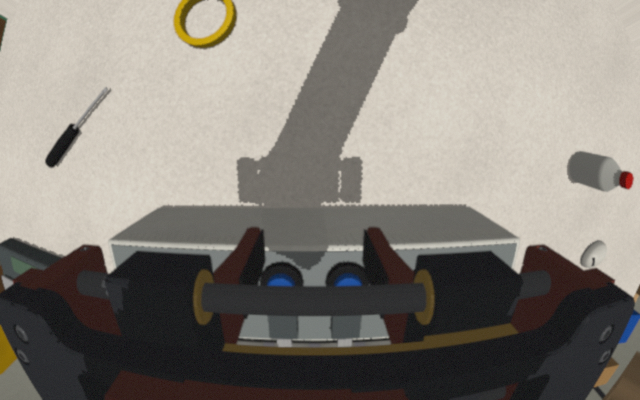

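The lid is up and the arm is clear of it. I'll wait a little longer and check that the lid is at rest and at what angle.

Emit:
move_arm:
  rows:
    - [0,0,0,0,0.64]
    - [0,0,0,0,0.64]
    - [0,0,0,0,0.64]
    - [0,0,0,0,0.64]
    - [0,0,0,0,0.64]
    - [0,0,0,0,0.64]
    - [0,0,0,0,0.64]
    - [0,0,0,0,0.64]

```text
time: 9.25
tcp_pos: [0.4567, -0.1311, 0.2885]
orientation: [179.9, 0.1, -166.7]
contact_force: [-0.9, -0.4, -0.8]
grip_width: 0.642
```

Emit:
move_arm:
  rows:
    - [0,0,0,0,0.64]
    - [0,0,0,0,0.64]
    - [0,0,0,0,0.64]
    - [0,0,0,0,0.64]
    - [0,0,0,0,0.64]
    - [0,0,0,0,0.64]
    - [0,0,0,0,0.64]
    - [0,0,0,0,0.64]

```text
time: 9.92
tcp_pos: [0.4567, -0.1311, 0.2885]
orientation: [179.9, 0.1, -166.7]
contact_force: [-0.5, -0.0, 0.4]
grip_width: 0.64
```

```bash
python3 look.py s4
python3 - <<'E'
from h import *
a=cv2.imread("pics/s3.png").astype(int);b=cv2.imread("pics/s4.png").astype(int)
print("diff",np.abs(a-b).max(),(np.abs(a-b).max(2)>40).sum())
# predicted lid front top corners vs angle, in s4 crop pixels
th=np.radians(13);X=np.array([np.cos(th),np.sin(th),0]);Y=np.array([-np.sin(th),np.cos(th),0]);Z=np.array([0,0,1.])
mid=np.array([.5405,-.1105,0])
p=robot.camera_params("scene");T=np.linalg.inv(p["cam_to_world"])
ce=mid-0  # box centre y offset from pair_mid unknown: print line points at several y
for ang in(0.45,.55,.6):
    h=mid+X*(.088+.228)+Z*.160
    f=h-X*.228*np.cos(ang)+Z*.228*np.sin(ang)+(X*np.sin(ang)+Z*np.cos(ang))*.013
    o=[]
    for y in(-.1,0,.1):
        q=p["intrinsics"]@(T[:3,:3]@(f+Y*y)+T[:3,3]);q=q[:2]/q[2]
        o.append(((q-[200,140])*2.5).round(1))
    print(ang,*o)
E
```

```text
9.9167 [ 0.45665764 -0.13112084  0.28852569] [-0.46174539 -0.03537253  0.4288762 ] 0.6398712815867996
diff 26 0
0.45 [213.9 164.5] [285.3 128.9] [350.9  96.2]
0.55 [219.2 156. ] [291.6 120.2] [358.   87.3]
0.6 [222.4 152.4] [295.2 116.4] [362.   83.3]
```

View pics/s4.png

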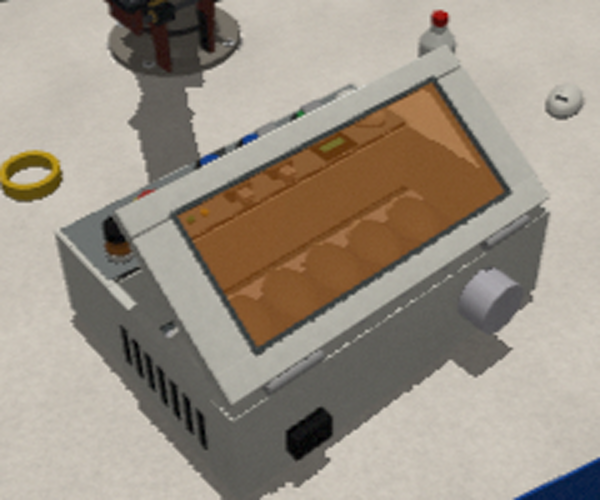

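Run:
```python
from h import *
cv2.imwrite("pics/a.png",cv2.resize(cv2.imread("pics/s1.png")[120:300,90:330],None,fx=3,fy=3))
cv2.imwrite("pics/b.png",cv2.resize(cv2.imread("pics/s4.png")[30:230,90:330],None,fx=3,fy=3))
p=robot.camera_params("scene");T=np.linalg.inv(p["cam_to_world"])
for mid in([.5405,-.1105,0],[.546,-.111,0]):
  th=np.radians(13);X=np.array([np.cos(th),np.sin(th),0]);Y=np.array([-np.sin(th),np.cos(th),0]);Z=np.array([0,0,1.])
  for ang in(0,.5,.55,.6):
    f=np.array(mid)+X*(.316-.228*np.cos(ang)+.013*np.sin(ang))+Z*(.16+.228*np.sin(ang)+.013*np.cos(ang))
    o=[]
    for y in(-.1,0.1):
        q=p["intrinsics"]@(T[:3,:3]@(f+Y*y)+T[:3,3]);o.append(((q[:2]/q[2]-[200,140])*2.5))
    print(mid,ang,"y at x=200:",np.interp(200,*np.array([o[0]*2-o[1],o[1]]).T).round(1),"at 300",np.interp(300,*np.array(o).T).round(1))
```

```text
[0.5405, -0.1105, 0] 0 y at x=200: 220.1 at 300 167.3
[0.5405, -0.1105, 0] 0.5 y at x=200: 168.3 at 300 118.5
[0.5405, -0.1105, 0] 0.55 y at x=200: 165.6 at 300 116.0
[0.5405, -0.1105, 0] 0.6 y at x=200: 163.4 at 300 114.0
[0.546, -0.111, 0] 0 y at x=200: 223.8 at 300 170.8
[0.546, -0.111, 0] 0.5 y at x=200: 172.0 at 300 122.1
[0.546, -0.111, 0] 0.55 y at x=200: 169.4 at 300 119.6
[0.546, -0.111, 0] 0.6 y at x=200: 167.3 at 300 117.6
```

View pics/a.png

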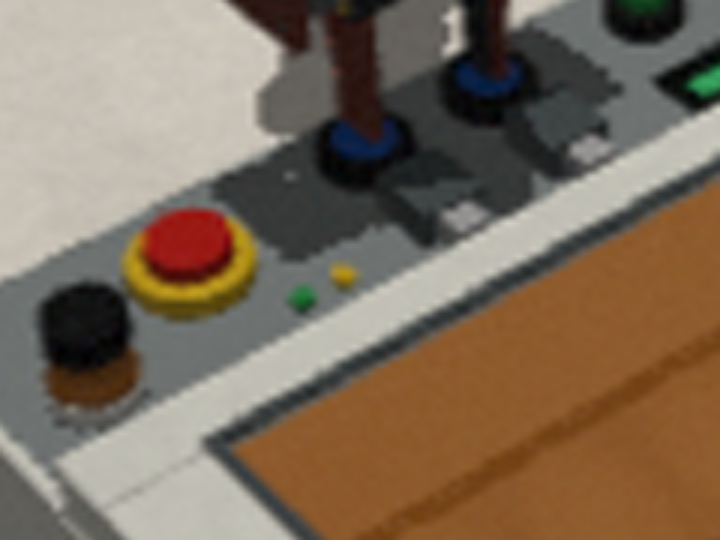

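View pics/b.png

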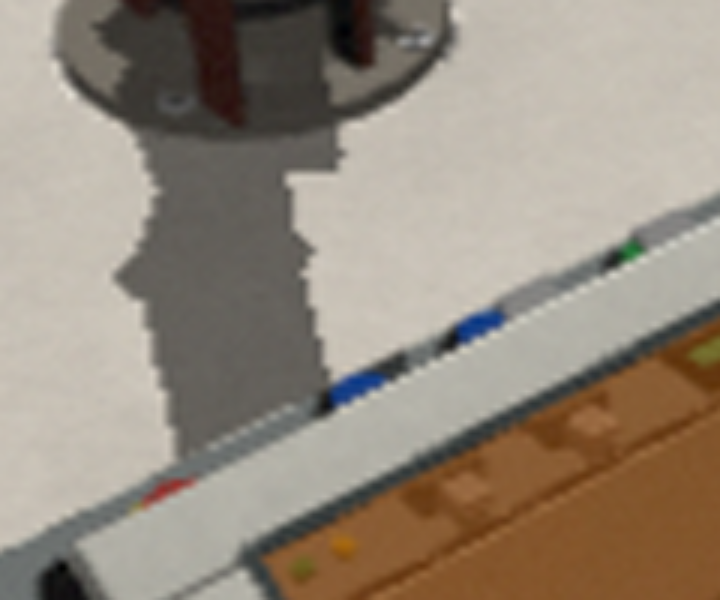

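```bash
python3 -c "
from rig import robot
print(robot.finish_job())"
```

```text
the job is handed in; nothing more can be done
None
```

The curing box is open and the job is handed in at about 10 s; the hand-in gave no verdict. I set the fingertips 66 mm apart, pressed both blue buttons together to their stops, and held them until the lid had clearly lifted. Then I let go straight up and backed off toward the robot.

**Last checks:**
- **Lid:** it is at rest, since two pictures 1.4 s apart are identical. Its front edge matches about 0.6 rad once I allow for the offset seen with the lid shut. Without that allowance, the picture reads about 0.05–0.1 rad lower, which could fall under the 0.55 rad limit. I took this to be calibration error of a few millimetres.
- **Contact:** the wrist force is back to noise (about 1 N or less) and the arm is clear of the box.
- **Buttons:** I never touched the green and red buttons. The raised lid hides parts of the panel, so I judged that all four buttons are up from the fingers being clear of them, without measuring it.
- **Loose things:** nothing was touched, and those visible in the last pictures look unmoved.

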